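# Discharge, reset and wake the opened-up controller

### The job

Restart the controller that lies opened up on the bench, with light touches of the fingertips: first touch the brass plunger of the earthing point to discharge, then press the blue reset key on the green board, and then tap the dark touch screen of the grey panel to wake it, coming off each one again so that it springs back. Touch each gently, just until it gives a few millimetres, without picking up, shoving or tipping the units, and leave the red key and all the other things on the bench alone.

Things in the scene. Friction and masses are not known exactly. Their poses are not given: they have to be found in the camera images.
- earth_puck: Earthing point: loose round steel puck, 68 mm across, 18 mm high (0.6 kg) with a black collar (34 mm across, up to 24 mm) and a round brass plunger on top. Origin: centre of its underside; z up.
- earth_top (a point): Centre of the flat top face of the brass plunger (26 mm across, 40 mm above the bench, 10 mm clear of the black collar below its head).
- earth_plunger (a joint): How far the brass plunger is pressed down, m: 0 up, 0.008 at its stop. Spring: about 0.5 N to start, then 0.9 N per mm (about 8 N at the stop); springs back by itself.
- board: Controller: loose green circuit board on an aluminium tray, 116 x 156 mm (its x, y), board top 18 mm above the bench, a white connector strip 28 mm high along its +x edge, black chips, one round blue key (0.5 kg). Origin: centre of its underside; z up.
- reset_top (a point): Centre of the flat top face of the round blue reset key (24 mm across) on the green board, 36 mm above the bench; 8 mm towards -x and 25 mm towards -y of the board's centre. It stands 18 mm above the board.
- reset_key (a joint): How far the blue key is pressed down, m: 0 up, 0.008 at its stop. Spring: about 0.5 N to start, then 0.9 N per mm (about 8 N at the stop); springs back by itself.
- panel: Operator panel: loose flat silver-grey aluminium case lying on its back, 120 x 190 x 30 mm (its x, y, z), with a large dark screen and a small red key on its upper face (0.9 kg). Origin: centre of its underside; z up.
- screen_top (a point): Centre of the top face of the dark touch screen (74 x 104 mm in the panel's x, y; 46 mm above the bench, its edge 12 mm above the grey bezel), 30 mm towards +y of the panel's centre. A touch anywhere on the dark face counts.
- touch_screen (a joint): How far the whole screen is pressed in, m: 0 out, 0.006 at its stop. Spring: about 0.6 N to start, then 1 N per mm (about 6.6 N at the stop); springs back by itself.
- erase_top (a point): Centre of the top of the small red key (18 mm across, 43 mm above the bench) on the panel, 72 mm towards -y of the panel's centre (102 mm from the screen's centre). Not to be pressed.
- erase_key (a joint): How far the red key is pressed down, m: 0 up, 0.005 at its stop.
- plugs: Bystander: loose pair of metal coax plugs, about 50 x 36 x 14 mm. Origin: centre of the underside.
- cartons: Bystander: loose stack of two white and red cartons, 60 x 90 mm, 56 mm high. Origin: centre of the underside.
- dust_brush: Bystander: loose flat paint brush, wooden handle, 176 mm long (-105 to +71 mm along its x), 52 mm wide, 15 mm high. Origin: on the underside.
- pocket_radio: Bystander: loose black hand radio lying flat, 110 x 56 x 34 mm with a 100 mm aerial along +x. Origin: centre of the underside.
- adapter: Bystander: loose black plug-in power adapter, 75 x 45 x 31 mm. Origin: centre of the underside.
- screwdriver: Bystander: loose orange-handled screwdriver lying flat along its x. Origin: on its underside.
There are look-alikes about, which are no part of the job. Leave any purple or turquoise look-alike of the earth_puck alone.

How it is judged:
By the outcome, as a careful person would: the job done as asked, in the order asked, and still so for the second after the job is handed in, with the robot touching nothing.
It also fails if it takes over 45 s, if anything falls off the work surface, if the arm or the gripper's body presses on something with over 40 N, if the wrist force passes 120 N, or if a joint passes its speed limit or range.

### The arm

A 6-joint arm with a two-finger parallel gripper is mounted at the origin on the work surface. World frame = base frame: x ahead of the robot, y to its left, z up, the work surface at z = 0. Lengths are in m, angles in rad, forces in N, time in s.
With the tool pointing down it reaches from about 0.3 to 0.775 m from the base axis. Payload 14.6 kg.
Tool frame: the origin (TCP) lies at the centre of the arm's flange, where the gripper is bolted on; the fingertips stand 199 mm ahead of it and the grasp point (between the pads) lies 180 mm ahead of it; z points along the fingers, y is the line along which they close (so a half turn about z gives the same grasp; the last joint's range is limited). The gripper opens to 94 mm and grips with 3 to 60 N. Pads are 16 mm wide; open, the fingers measure 119 mm over their backs; the gripper's body (75 mm by 177 mm) begins 78 mm behind the grasp point.
Start: joints at [1.228, 0.3, 1.521, -0, 1.321, -0.067], TCP at [0.15, 0.529, 0.405] pointing down, gripper open.
Joint ranges: [-3.03, 3.03], [-0.79, 2.21], [0.23, 2.52], [-1.04, 4.18], [0, 3.07], [-2.55, 2.55]. Speed limits (rad/s): [2.22, 2.22, 2.57, 3.14, 3.14, 3.14].

### API

Orientations are given as [roll, pitch, yaw] about the fixed x, y, z axes, in that order (R = Rz(yaw) Ry(pitch) Rx(roll)).
In Python, from station import ctrl gives the robot as it stands. The module is installed in compiled form; this text tells all that it offers.
- The arm moves only by the tool servo_tool, never from a script. Its argument "motion" is a list of rows, each a list of 5 numbers: the closure, from 0 (fully open) to 1 (shut), then the shift along the world's x, y, z in cm, then the turn about the world's z in degrees. A call has 1 to 20 rows; each row is the pose to reach, as a shift and turn from the pose commanded when the call began; what a row does not reach only later rows make up. A row lasts 1/8 s, in which the tool goes at most 62.5 mm and 10.7 degrees, less where a joint would pass 70% of its speed; a pose out of reach is approached as far as the arm can. A call with a gripper value outside its range is refused whole. The fingers move at their own pace and stop on an object; "squeeze" is the grip in N (left out, the last holds). Time passes only in rows, so rows that repeat a pose let the fingers close. It gives the time, the measured TCP pose, the force, the opening and the grip force at its end, in the units of the state.
- ctrl.get_obs(): the state, without advancing time (a new reading comes with each control period).
- ctrl.camera(name): name is "side" or "top" or "wrist"; returns a dict with "image" (400x640x3 uint8, red, green, blue), "fx", "fy", "cx", "cy" (pixels), "camera_from_world" (4x4, takes a point from world to camera coordinates); the wrist camera has in their place "hand_eye" (4x4, takes a point from camera to tool coordinates, whose origin is the TCP and whose axes are the flange's). Camera axes: x right, y up, looking along -z (the intrinsics and any distortion apply to the point x, -y, -z); pixel columns grow to the right and rows downward; lengths in m; the calibration is good to about 2 mm. A picture is of the moment at which its call begins: read the wrist's pose just before it. There is no depth.
- ctrl.hand_in(): hands the job in; it is judged then, once.
The state is a dict: "time_s": time; "qpos": joint angles; "joint_vel": joint speeds; "tau": joint torques, N m; "ee_pos": TCP position; "eef_rot": TCP orientation; "force": force on the tool from outside, world axes, zero at the start; "moment": the same for the moment, N m; "grip_width": finger opening in m; "grip_force": force on a finger pad.
Only numpy, scipy, OpenCV 4.12 (cv2) and the standard library are available. Lean on these libraries where they do the work, as an engineer would, in place of code of your own. Each camera call takes 0.05 s, during which the arm holds its last target. There are 200 camera calls.

## Working session

There is one attempt and no reset: what is moved stays moved. The work goes in short steps, Python scripts to look and compute and a tool call to move; the robot and the scene stay as the last step left them, time stands still between calls to the robot, and variables do not carry over. Pictures are saved under pics/ and viewed, at most 10 in all, crops included, and the job is handed in when it is done.

Besides the shell and the picture viewer there is one more tool, called as name(argument=value, ...) on one line, values as JSON. servo_tool: Moves the arm, as the interface text tells. Its arguments: {"type":"object","properties":{"motion":{"type":"array","items":{"type":"array","items":{"type":"number"}}},"squeeze":{"type":"number"}},"required":["motion"]}

```bash
mkdir -p pics
cat > h.py <<'E'
import numpy as np, cv2, pickle
def snap(ctrl,n,f):
    c=ctrl.camera(n); cv2.imwrite(f,c["image"][:,:,::-1]); pickle.dump(c,open(f+".pkl","wb")); return c
def w2c(c): return np.array(c["camera_from_world"])
def ray(c,u,v,z):
    M=np.linalg.inv(w2c(c)); d=M[:3,:3]@np.array([(u-c["cx"])/c["fx"],-(v-c["cy"])/c["fy"],-1]); o=M[:3,3]
    return o+d*(z-o[2])/d[2]
def proj(c,p):
    q=w2c(c)@np.append(p,1); return c["cx"]+c["fx"]*q[0]/-q[2], c["cy"]-c["fy"]*q[1]/-q[2]
E
python3 - <<'E'
from station import ctrl; from h import *
for n in("top","side"):
    c=snap(ctrl,n,f"pics/{n}0.png"); print(n,[k for k in c if k!="image"],c["fx"],np.linalg.inv(w2c(c)).round(3).tolist())
    if "distortion" in c: print(c["distortion"])
o=ctrl.get_obs();print(o["time_s"],o["ee_pos"],o["eef_rot"],o["force"],o["grip_width"])
E
```

```text
top ['fx', 'fy', 'cx', 'cy', 'camera_from_world'] 477.08224434042256 [[0.001, 0.995, -0.097, 0.466], [-1.0, -0.001, -0.011, -0.004], [-0.011, 0.097, 0.995, 1.383], [0.0, 0.0, 0.0, 1.0]]
side ['fx', 'fy', 'cx', 'cy', 'camera_from_world'] 421.0966532757174 [[0.981, 0.129, -0.144, 0.434], [-0.193, 0.618, -0.762, -0.812], [-0.01, 0.775, 0.631, 0.741], [0.0, 0.0, 0.0, 1.0]]
0.1 [0.14975172 0.5292054  0.40417435] [-3.1406252e+00 -5.5876963e-05  2.8658597e+00] [ 0.00491038 -0.18733665 -0.23265475] 0.0939320642971707
```

View pics/top0.png

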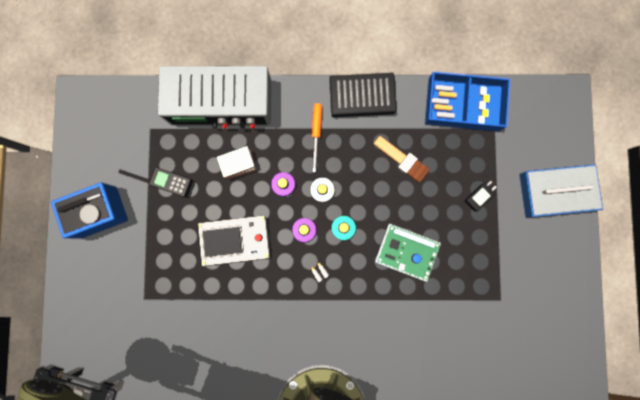

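View pics/side0.png

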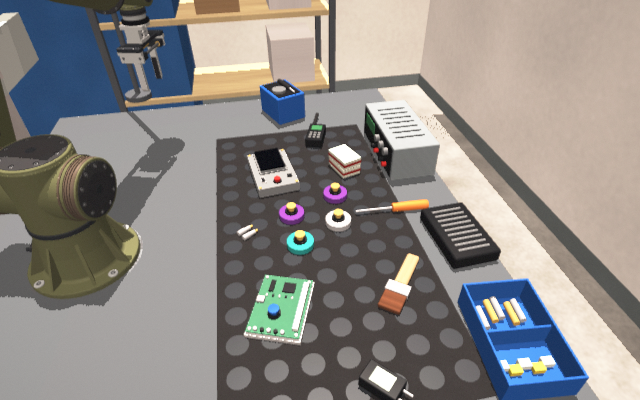

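The top view's earthing-point candidates are: white/steel ring puck (322,189), purple pucks (283,184) and (304,230), and turquoise puck (344,228). By the description I choose the steel one at (322,189). The blue key is at about (417,258), the screen at about (222,241), and the red key, to be avoided, at (258,238). Next I check these in one close crop.

Run:
```python
from h import *
a=cv2.imread("pics/top0.png")[165:290,190:450]; cv2.imwrite("pics/topc.png",cv2.resize(a,None,fx=3,fy=3,interpolation=cv2.INTER_CUBIC))
b=cv2.imread("pics/side0.png")[130:350,220:380]; cv2.imwrite("pics/sidec.png",cv2.resize(b,None,fx=2.7,fy=2.7,interpolation=cv2.INTER_CUBIC))
```

```text
(no output)
```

View pics/topc.png

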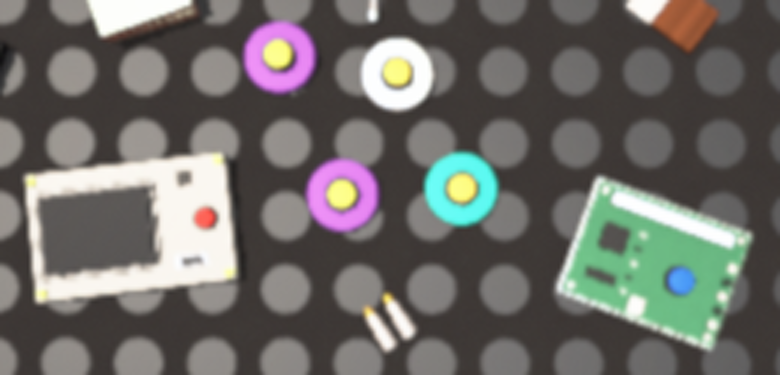

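View pics/sidec.png

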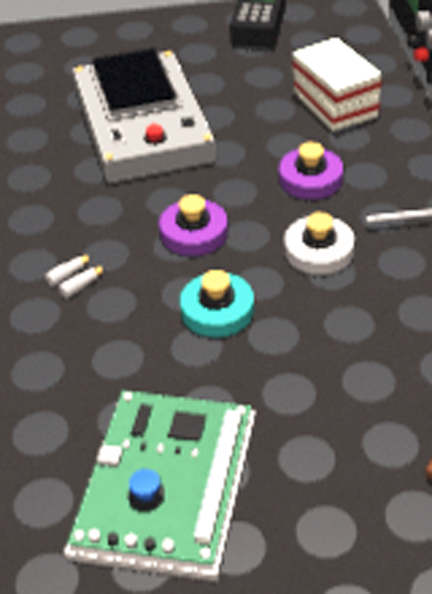

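The crops confirm it: the steel puck's plunger is at top (322.3,189.0) and side (338.5,212.2). The blue key is at top (416.7,258.3) and side (273.7,308.5). The screen is at top (222.7,241.7) and side (269.3,159.6).

Run:
```python
from h import *
from scipy.optimize import least_squares
T=pickle.load(open("pics/top0.png.pkl","rb"));S=pickle.load(open("pics/side0.png.pkl","rb"))
for n,t,s,z in(("earth",(322.3,189),(338.5,212.2),.04),("reset",(416.7,258.3),(273.7,308.5),.036),("screen",(222.7,241.7),(269.3,159.6),.046),("erase",(258.3,237.7),(277.2,178.5),.043)):
    p=ray(T,*t,z);q=ray(S,*s,z)
    r=least_squares(lambda x:np.r_[np.subtract(proj(T,x),t),np.subtract(proj(S,x),s)],p).x
    print(n,p.round(4),q.round(4),"tri",r.round(4),np.hypot(*p[:2]).round(3),"shift cm",((p[:2]-[.1498,.5292])*100).round(1))
```

```text
earth [ 0.6229 -0.0013  0.04  ] [ 0.6272 -0.0074  0.04  ] tri [ 0.6262 -0.0017  0.035 ] 0.623 shift cm [ 47.3 -53. ]
reset [ 0.4281 -0.2652  0.036 ] [ 0.4319 -0.2712  0.036 ] tri [ 0.4305 -0.2665  0.0299] 0.504 shift cm [ 27.8 -79.4]
screen [0.4741 0.2774 0.046 ] [0.4762 0.2669 0.046 ] tri [0.4753 0.279  0.0382] 0.549 shift cm [ 32.4 -25.2]
erase [0.4853 0.1782 0.043 ] [0.4888 0.1691 0.043 ] tri [0.4874 0.1791 0.0359] 0.517 shift cm [ 33.5 -35.1]
```

servo_tool(motion=[[1,47.5,-53.2,0,0],[1,47.5,-53.2,0,0],[1,47.5,-53.2,0,0],[1,47.5,-53.2,0,0],[1,47.5,-53.2,0,0],[1,47.5,-53.2,0,0],[1,47.5,-53.2,0,0],[1,47.5,-53.2,0,0],[1,47.5,-53.2,0,0],[1,47.5,-53.2,0,0],[1,47.5,-53.2,0,0],[1,47.5,-53.2,0,0],[1,47.5,-53.2,-10,0],[1,47.5,-53.2,-10,0],[1,47.5,-53.2,-10,0],[1,47.5,-53.2,-10,0]], squeeze=5)

```text
time_s: 2.1
ee_pos: [0.6251, -0.0027, 0.3066]
eef_rot: [3.141, 0.002, 2.866]
force: [-0.2, 0.7, 0.4]
grip_width: 0.0008
grip_force: 0.0
```

```bash
cat >> h.py <<'E'
from scipy.spatial.transform import Rotation as R
def wrist(ctrl,f):
    o=ctrl.get_obs(); c=ctrl.camera("wrist"); cv2.imwrite(f,c["image"][:,:,::-1])
    W=np.eye(4); W[:3,:3]=R.from_euler("xyz",o["eef_rot"]).as_matrix(); W[:3,3]=o["ee_pos"]
    c["camera_from_world"]=np.linalg.inv(W@np.array(c["hand_eye"])); pickle.dump(c,open(f+".pkl","wb"))
    print({k:np.round(o[k],4).tolist() for k in("time_s","ee_pos","eef_rot","force","grip_width")}); return c,W
E
python3 - <<'E'
from station import ctrl; from h import *
c,W=wrist(ctrl,"pics/w1.png")
print("exp",proj(c,[.623,-.0013,.04]),"tip",proj(c,(W@[0,0,.199,1])[:3]))
E
```

```text
{'time_s': 2.1, 'ee_pos': [0.6251, -0.0027, 0.3066], 'eef_rot': [3.1411, 0.0022, 2.866], 'force': [-0.2235, 0.7166, 0.3805], 'grip_width': 0.0008}
exp (np.float64(319.6234012243578), np.float64(209.4535575808305)) tip (np.float64(318.6356933184864), np.float64(248.39624226045967))
```

View pics/w1.png

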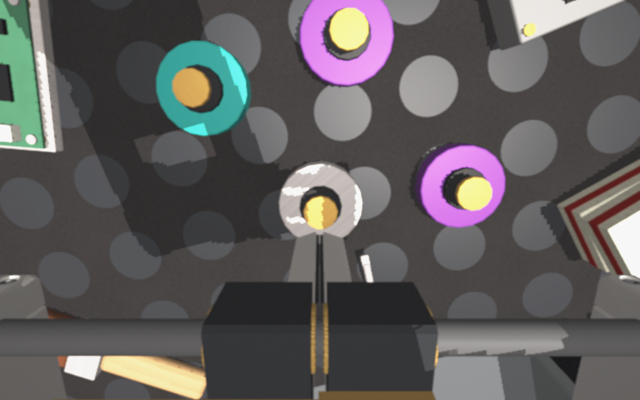

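The wrist view shows the steel puck's plunger at (320,211). I predicted (319.6,209.5), so the position holds to about 2 mm. Descending.

servo_tool(motion=[[1,-0.1,0.1,-3,0],[1,-0.1,0.1,-5,0],[1,-0.1,0.1,-6,0],[1,-0.1,0.1,-6,0],[1,-0.1,0.1,-6,0]])

```text
time_s: 2.78
ee_pos: [0.624, -0.0018, 0.2456]
eef_rot: [3.141, 0.001, 2.866]
force: [0.4, -0.1, -0.3]
grip_width: 0.0005
grip_force: 0.0
```

servo_tool(motion=[[1,0,0,-0.4,0],[1,0,0,-0.8,0],[1,0,0,-1.0,0],[1,0,0,-1.0,0],[1,0,0,-1.0,0]])

```text
time_s: 3.4
ee_pos: [0.6239, -0.0018, 0.235]
eef_rot: [3.141, 0.001, 2.866]
force: [0.6, -0.4, 5.3]
grip_width: 0.0003
grip_force: 2.2
```

The force reached 5 N, so the plunger gave about 5 mm. Coming off and moving above the blue key.

servo_tool(motion=[[1,0,0,2,0],[1,0,0,7,0],[1,0,0,10,0],[1,-19.5,-26.4,10,0],[1,-19.5,-26.4,10,0],[1,-19.5,-26.4,10,0],[1,-19.5,-26.4,10,0],[1,-19.5,-26.4,10,0],[1,-19.5,-26.4,10,0],[1,-19.5,-26.4,6,0],[1,-19.5,-26.4,6,0],[1,-19.5,-26.4,6,0]])

```text
time_s: 4.9
ee_pos: [0.4294, -0.2655, 0.296]
eef_rot: [-3.141, 0.001, 2.867]
force: [0.3, -0.4, -0.6]
grip_width: 0.0003
grip_force: 0.0
```

Run:
```python
from station import ctrl; from h import *
c,W=wrist(ctrl,"pics/w2.png")
print("exp",proj(c,[.4281,-.2652,.036]),"tip",proj(c,(W@[0,0,.199,1])[:3]))
```

```text
{'time_s': 4.9, 'ee_pos': [0.4294, -0.2655, 0.296], 'eef_rot': [-3.1413, 0.0008, 2.8667], 'force': [0.3394, -0.4321, -0.617], 'grip_width': 0.0003}
exp (np.float64(318.7177387469228), np.float64(213.9837782003702)) tip (np.float64(318.63483782370423), np.float64(248.3954070269618))
```

View pics/w2.png

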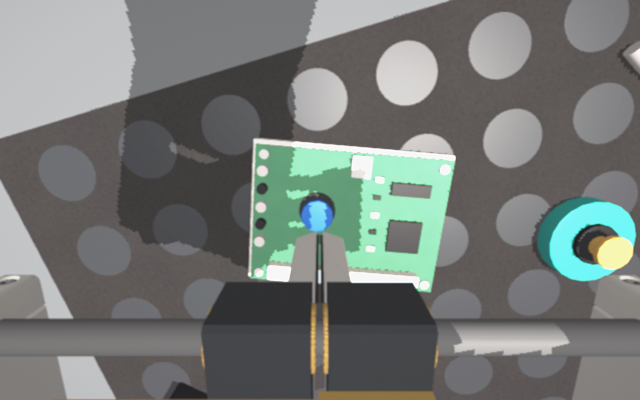

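The wrist view shows the blue key at (317,216), against a predicted (318.7,214). It is centred to within 2 mm, and the white strip is well clear.

servo_tool(motion=[[1,0,0,-3,0],[1,0,0,-5,0],[1,0,0,-5.6,0],[1,0,0,-6.0,0],[1,0,0,-6.4,0],[1,0,0,-6.4,0],[1,0,0,-6.4,0]])

```text
time_s: 5.82
ee_pos: [0.429, -0.2659, 0.2313]
eef_rot: [-3.141, 0.002, 2.866]
force: [3.2, 1.0, 3.9]
grip_width: 0.0003
grip_force: 2.1
```

servo_tool(motion=[[1,0,0,-0.1,0],[1,0,0,-0.1,0]])

```text
time_s: 6.08
ee_pos: [0.429, -0.2659, 0.23]
eef_rot: [-3.141, 0.001, 2.866]
force: [4.2, 0.2, 4.5]
grip_width: 0.0003
grip_force: 2.7
```

servo_tool(motion=[[1,0,0,2,0],[1,0,0,6.6,0],[1,0,0,6.6,0],[1,0,0,6.6,0]])

```text
time_s: 6.58
ee_pos: [0.4285, -0.2657, 0.2948]
eef_rot: [3.141, -0.001, 2.866]
force: [0.1, 0.4, 0.7]
grip_width: 0.0007
grip_force: 0.0
```

Run:
```python
from station import ctrl; from h import *
c,W=wrist(ctrl,"pics/w3.png")
a=cv2.imread("pics/w2.png")[120:300,220:480];b=cv2.imread("pics/w3.png")[120:300,220:480]
cv2.imwrite("pics/cmp.png",cv2.resize(np.vstack([a,b]),None,fx=1.6,fy=1.6))
```

```text
{'time_s': 6.575, 'ee_pos': [0.4285, -0.2657, 0.2948], 'eef_rot': [3.1413, -0.0014, 2.8657], 'force': [0.085, 0.4251, 0.7024], 'grip_width': 0.0007}
```

View pics/cmp.png

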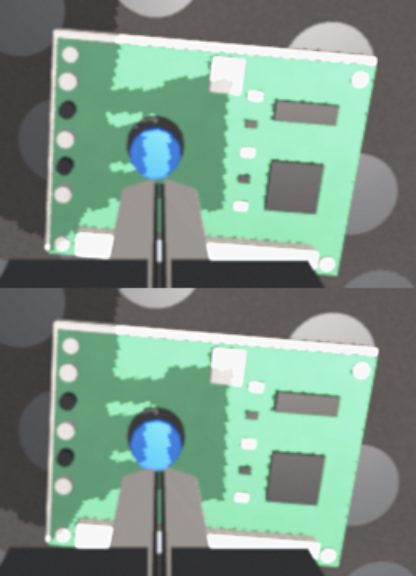

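The board is in the same place to within about 1 mm, and the blue key has sprung back. On to the screen.

servo_tool(motion=[[1,4.6,54.4,3,0],[1,4.6,54.4,3,0],[1,4.6,54.4,3,0],[1,4.6,54.4,3,0],[1,4.6,54.4,3,0],[1,4.6,54.4,3,0],[1,4.6,54.4,3,0],[1,4.6,54.4,3,0],[1,4.6,54.4,3,0],[1,4.6,54.4,3,0],[1,4.6,54.4,3,0],[1,4.6,54.4,0,0],[1,4.6,54.4,0,0],[1,4.6,54.4,0,0]])

```text
time_s: 8.38
ee_pos: [0.4751, 0.2776, 0.2964]
eef_rot: [3.141, 0.0, 2.865]
force: [0.1, 1.1, 1.1]
grip_width: 0.0006
grip_force: 0.0
```

Run:
```python
from station import ctrl; from h import *
c,W=wrist(ctrl,"pics/w4.png")
print("exp",proj(c,[.4741,.2774,.046]),"tip",proj(c,(W@[0,0,.199,1])[:3]))
```

```text
{'time_s': 8.375, 'ee_pos': [0.4751, 0.2776, 0.2964], 'eef_rot': [3.1414, 0.0003, 2.8648], 'force': [0.1413, 1.0992, 1.0917], 'grip_width': 0.0006}
exp (np.float64(318.005315965741), np.float64(218.70111483170507)) tip (np.float64(318.63528483490313), np.float64(248.39629108102991))
```

View pics/w4.png

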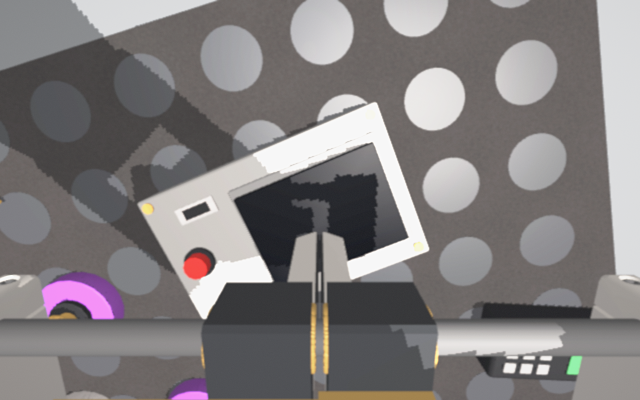

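The wrist view shows the screen centred at about (321,214), against a predicted (318,219). The red key at (197,265) is well away from the fingertips.

servo_tool(motion=[[1,0,0,-3,0],[1,0,0,-4.4,0],[1,0,0,-4.8,0],[1,0,0,-5.1,0],[1,0,0,-5.4,0],[1,0,0,-5.4,0],[1,0,0,-5.4,0]])

```text
time_s: 9.3
ee_pos: [0.4749, 0.2783, 0.2422]
eef_rot: [3.141, 0.001, 2.866]
force: [1.2, 0.1, 2.8]
grip_width: 0.0005
grip_force: 1.7
```

servo_tool(motion=[[1,0,0,-0.1,0],[1,0,0,-0.1,0]])

```text
time_s: 9.55
ee_pos: [0.4749, 0.2783, 0.2409]
eef_rot: [3.141, 0.001, 2.866]
force: [3.1, 0.6, 4.0]
grip_width: 0.0008
grip_force: 2.3
```

Force is 4 N, so the screen is about 4 mm in. Coming off.

servo_tool(motion=[[1,0,0,2,0],[1,0,0,8,0],[1,0,0,12,0],[1,0,0,12,0],[1,0,0,12,0],[1,0,0,12,0]])

```text
time_s: 10.3
ee_pos: [0.4747, 0.2782, 0.359]
eef_rot: [-3.14, -0.002, 2.866]
force: [0.8, -0.4, -0.3]
grip_width: 0.0005
grip_force: 0.0
```

Run:
```python
from station import ctrl; from h import *
snap(ctrl,"side","pics/side1.png")
a=cv2.imread("pics/side0.png")[110:380,210:440];b=cv2.imread("pics/side1.png")[110:380,210:440]
cv2.imwrite("pics/cmp2.png",cv2.resize(np.hstack([a,b]),None,fx=1.7,fy=1.7))
```

```text
(no output)
```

View pics/cmp2.png

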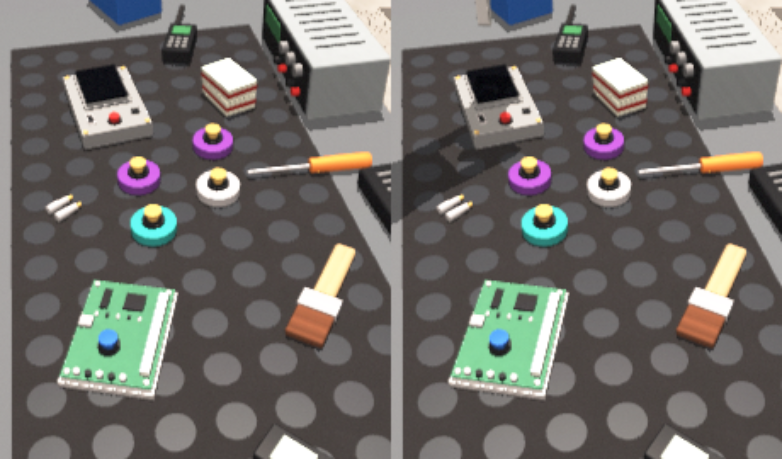

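The before and after views match: the puck is at (218,180) and (609,180), the board key at (108,341) and (499,341), and the panel hasn't moved. Everything is in place and sprung back, so I'm handing in.

```bash
python3 -c "
from station import ctrl; print(ctrl.hand_in())"
```

```text
the job is handed in; nothing more can be done
None
```

I touched the brass plunger, blue reset key and dark screen in that order, each giving about 4–5 mm by the force readings and then released, and handed the job in at about 10 s; the final view shows nothing visibly moved (the board may have shifted about 1 mm).

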